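# Set out the sugar tins at the decorating bench

## Task

Set out the coloured sugar tins for decorating, all upright: the pink tin in the middle of the scale's white plate, the teal tin on the table straight behind the middle of the scale (the side opposite its display) with a gap of about 25 mm to its back edge, the purple tin squarely on top of the teal one, and the yellow tin in the middle of the tray between the two buns. Leave the green tin, the dish and the biscuit cutter where they are.

Things in the scene. Friction and masses are not known exactly. Their poses are not given: they have to be found in the camera images.
- pink_tin: Loose closed round sugar tin, upright on the table (z = 0), 46 mm in diameter, 55 mm tall, flat top; metal with a pink lid and pink band, about 0.12 kg. Origin: centre of its underside, z up; yaw means nothing. Five tins alike but for colour start in any of five places.
- teal_tin: Loose closed round sugar tin, upright on the table (z = 0), 46 mm in diameter, 55 mm tall, flat top; metal with a teal lid and teal band, about 0.12 kg. Origin: centre of its underside, z up; yaw means nothing. Five tins alike but for colour start in any of five places.
- purple_tin: Loose closed round sugar tin, upright on the table (z = 0), 46 mm in diameter, 55 mm tall, flat top; metal with a purple lid and purple band, about 0.12 kg. Origin: centre of its underside, z up; yaw means nothing. Five tins alike but for colour start in any of five places.
- yellow_tin: Loose closed round sugar tin, upright on the table (z = 0), 46 mm in diameter, 55 mm tall, flat top; metal with a yellow lid and yellow band, about 0.12 kg. Origin: centre of its underside, z up; yaw means nothing. Five tins alike but for colour start in any of five places.
- green_tin: Loose closed round sugar tin, upright on the table (z = 0), 46 mm in diameter, 55 mm tall, flat top; metal with a green lid and green band, about 0.12 kg. Origin: centre of its underside, z up; yaw means nothing. Five tins alike but for colour start in any of five places. The green one is not part of the job: leave it standing where it is.
- scale: Fixed kitchen scale, grey, 20 mm high, with a white plate 100 x 100 mm, its flat top 28 mm above the table (it does not give). Origin: on the table under the middle of the plate. Its x axis points from the display to the back: front edge (dark display beside it) at x = -85 mm, back edge at +55, sides at y = -55 and +55. Left or right of the robot's middle, turned up to 20 degrees.
- bun_tray: Fixed metal tray with white paper, 250 mm (its x) by 116 mm (its y), floor 3 mm and rim 15 mm above the table. Two brown buns fixed in it, 62 mm in diameter, tops 46 mm above the table, at x = -86 and +86 mm, y = 0. Origin: on the table, midway between the buns. On the other side from the scale; its x points away from the robot, turned up to 20 degrees.
- dish: Loose white dish, 90 mm across and 40 mm high, beyond the work; not part of the job. Origin: centre of its underside.
- cutter: Loose copper-coloured ring-shaped biscuit cutter, 64 mm across, 30 mm high, open at both ends, beyond the work; not part of the job. Origin: centre of its underside.
Things that resemble listed ones, but are neither listed nor needed, are in the scene too. Of the things that look like the yellow_tin, the largest one is meant.

How it is judged:
At the end, for the whole second after the job is handed in: Pink on the plate and yellow on the tray within 15 mm of their middles; teal on the centre line behind the scale within 15 mm, gap 10 to 40 mm; purple on teal within 10 mm; all upright within 4.5 degrees, released, at rest; green tin, dish and cutter never moved over 20 mm (horizontal distance between pink_tin and scale below 0.015 m and height (world z) of pink_tin between 0.024 and 0.034 m and x of teal_tin in the frame of scale between 0.088 and 0.118 m and y of teal_tin in the frame of scale between -0.015 and 0.015 m and height (world z) of teal_tin between -0.004 and 0.005 m and horizontal distance between purple_tin and teal_tin below 0.01 m and z of purple_tin in the frame of teal_tin between 0.051 and 0.06 m and horizontal distance between yellow_tin and bun_tray below 0.015 m and height (world z) of yellow_tin between -0.001 and 0.008 m and angle between each of pink_tin, teal_tin, purple_tin, yellow_tin's own z axis and vertical below 0.08 rad and linear speed of each of pink_tin, teal_tin, purple_tin, yellow_tin below 0.02 m/s and angular speed of each of pink_tin, teal_tin, purple_tin, yellow_tin below 0.2 rad/s); the robot touches nothing.
It fails at once if the green tin, the dish or the biscuit cutter is moved by more than 20 mm, or the green tin is tipped (distance of any of green_tin, dish, cutter from where it was at the start of the episode above 0.02 m or angle between green_tin's own z axis and vertical above 0.3 rad).
It also fails if it takes over 106 s, if anything falls off the work surface, if the arm or the gripper's body presses on something with over 40 N, if the wrist force passes 120 N, or if a joint passes its speed limit or range.

## Robot

A 6-joint arm with a two-finger parallel gripper is mounted at the origin on the work surface. World frame = base frame: x ahead of the robot, y to its left, z up, the work surface at z = 0. Lengths are in m, angles in rad, forces in N, time in s.
With the tool pointing down it reaches from about 0.425 to 0.95 m from the base axis. Payload 14.7 kg.
Tool frame: the origin (TCP) lies at the very end of the fingers, on their centre line; the grasp point (between the pads) lies 19 mm behind it (r.grasp_offset is the distance from the TCP to the grasp point, in m); z points along the fingers, y is the line along which they close (so a half turn about z gives the same grasp; the last joint's range is limited). The gripper opens to 85 mm and grips with 20 to 120 N. Pads are 22 mm wide; open, the fingers measure 114 mm over their backs; the gripper's body (76 mm by 85 mm) begins 54 mm behind the grasp point. The pads swing forward as they close: fully open they stand 13 mm farther back than shut.
Start: joints at [1.212, 0.48, 1.596, -0, 1.065, -0.047], TCP at [0.199, 0.619, 0.231] pointing down, gripper open.
Joint ranges: [-2.75, 2.75], [-0.82, 2.05], [0.23, 2.67], [-1.56, 4.7], [0.09, 2.69], [-2.92, 2.92]. Speed limits (rad/s): [1.89, 1.89, 2.39, 3.01, 3.01, 3.01].

## Interface

Orientations are given as a unit quaternion [w, x, y, z].
In Python, from rig import r, camera, camera_info gives the robot as it stands. The module is installed in compiled form; this text tells all that it offers.
- The arm moves only by the tool move_arm, never from a script. Its argument "plan" is a list of rows, each a list of 3 entries, a list of its own where there are three numbers: the turn, a rotation vector about the tool's x, y, z in rad, then the shift along the tool's x, y, z in m, then the opening, from -1 (shut) to 1 (fully open). A call has 1 to 20 rows; each row shifts and turns the commanded pose from where the row before left it, along the tool's axes as they then stand; what a row does not reach is not made up. A row lasts 1/10 s, in which the tool goes at most 50 mm and 8.59 degrees, less where a joint would pass 70% of its speed; a pose out of reach is approached as far as the arm can. A call is refused whole if a number of a shift passes 0.05 or a number of a turn 0.15, either way. A call with a gripper value outside its range is refused whole. The fingers move at their own pace and stop on an object; "squeeze" is the grip in N (left out, the last holds). Time passes only in rows, so rows that do not move let the fingers close. It gives the time, the measured TCP pose, the force, the opening and the grip force at its end, in the units of the state.
- r.sense(): the state, without advancing time (a new reading comes with each control period).
- camera(name): name is "side" or "top"; returns (picture, depth): 480x640x3 uint8, red, green, blue; 480x640 float32, m along the optical axis (not along the pixel's ray), 0 where there is no reading.
- camera_info(name): a dict with "fx", "fy", "cx", "cy" (pixels), "eye" and "rotation" of the camera in the world. Camera axes: x right, y down, z forward; pixel columns grow to the right and rows downward; lengths in m; the calibration is good to about 2 mm. A picture is of the moment at which its call begins. camera_info takes no time and is no camera call.
- r.finish_job(): hands the job in; it is judged then, once.
The state is a dict: "t": time; "joint_pos": joint angles; "joint_velocities": joint speeds; "joint_efforts": joint torques, N m; "ee_pos": TCP position; "tool_rot": TCP orientation; "force": force on the tool from outside, world axes, zero at the start; "moment": the same for the moment, N m; "width": finger opening in m; "grip_force": force on a finger pad.
Only numpy, scipy, OpenCV 4.12 (cv2) and the standard library are available. Lean on these libraries where they do the work, as an engineer would, in place of code of your own. Each camera call takes 0.05 s, during which the arm holds its last target. There are 200 camera calls.

## Working session

There is one attempt and no reset: what is moved stays moved. The work goes in short steps, Python scripts to look and compute and a tool call to move; the robot and the scene stay as the last step left them, time stands still between calls to the robot, and variables do not carry over. Pictures are saved under pics/ and viewed, at most 14 in all, crops included, and the job is handed in when it is done.

Besides the shell and the picture viewer there is one more tool, called after ">>>" in YAML: its name, and indented under it one key for each argument. move_arm: Moves the arm, as the interface text tells. Its arguments: {"type":"object","properties":{"plan":{"type":"array"},"squeeze":{"type":"number"}},"required":["plan"]}

```bash
mkdir -p pics
python3 - <<'E'
from rig import r,camera,camera_info
import cv2,numpy as np
for n in("top","side"):
    p,d=camera(n); np.savez(f"{n}0.npz",p=p,d=d); cv2.imwrite(f"pics/{n}0.png",p[:,:,::-1]); print({k:np.round(v,4).tolist() for k,v in camera_info(n).items() if k!='name'})
s=r.sense();print(s['t'],s['ee_pos'],s['tool_rot'],s['width'],r.grasp_offset)
E
```

```text
{'fx': 467.4595, 'fy': 467.4595, 'cx': 318.928, 'cy': 235.4536, 'eye': [0.5457, -0.0082, 1.2232], 'rotation': [0.0226, -0.6969, 0.7165, -0.0186]}
{'fx': 490.0279, 'fy': 490.0279, 'cx': 320.9015, 'cy': 239.6909, 'eye': [0.2775, -0.7691, 0.6509], 'rotation': [-0.4427, 0.8718, -0.1903, 0.0884]}
0.1 [0.19923118 0.61831458 0.23070393] [-1.16065293e-04  1.55267364e-01  9.87872324e-01 -5.51300481e-04] 0.08530000613472265 0.0187
```

View pics/top0.png

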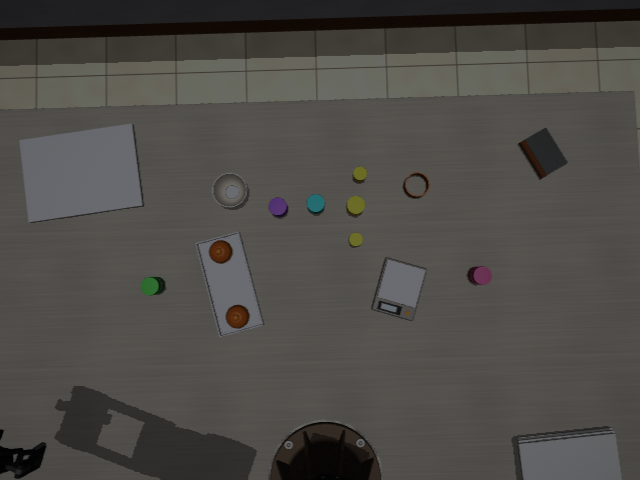

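View pics/side0.png

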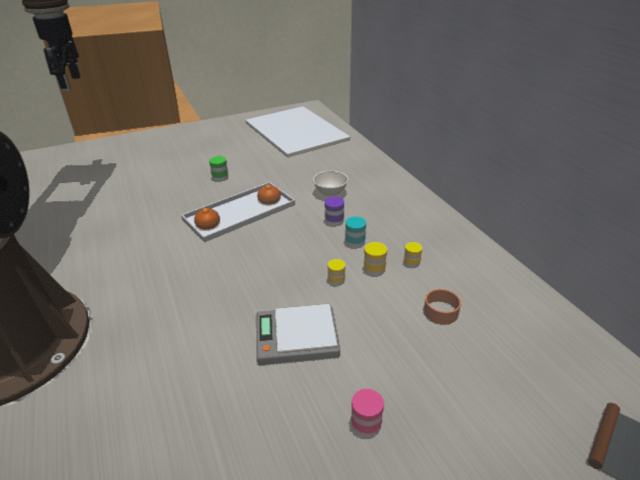

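The pictures show these candidates in the top view:
- **Yellow:** the large one at (356,205), with smaller look-alikes at (360,174) and (356,240).
- **Other tins:** purple (278,206), teal (316,203), pink (482,275) and green (151,286), one of each.
- **Targets:** scale plate at (401,284), buns at (220,251) and (237,316).

I choose the largest yellow, at (356,205).

```bash
cat > h.py <<'E'
from rig import r,camera,camera_info
import cv2,numpy as np
from scipy.spatial.transform import Rotation as R
def geo(n):
    c=camera_info(n); q=np.array(c['rotation'])
    M=q if q.shape==(3,3) else R.from_quat(q[[1,2,3,0]]).as_matrix()
    return c,M
def cast(n,uv,z):
    c,M=geo(n); d=M@[(uv[0]-c['cx'])/c['fx'],(uv[1]-c['cy'])/c['fy'],1]
    e=np.array(c['eye']); return e+d*(z-e[2])/d[2]
def pts(n,d):
    c,M=geo(n); v,u=np.indices(d.shape)
    P=np.stack([(u-c['cx'])/c['fx']*d,(v-c['cy'])/c['fy']*d,d],-1)
    return P@M.T+np.array(c['eye'])
HUE={'pink':(160,178),'teal':(85,98),'purple':(125,140),'yellow':(24,34),'green':(50,70),'bun':(3,14)}
def blobs(p,name,smin=110,vmin=50,amin=40):
    h=cv2.cvtColor(p,cv2.COLOR_RGB2HSV); lo,hi=HUE[name]
    m=cv2.inRange(h,(lo,smin,vmin),(hi,255,255))
    n,l,st,ce=cv2.connectedComponentsWithStats(m)
    return [(l==i,st[i],ce[i]) for i in range(1,n) if st[i][4]>=amin]
E
python3 - <<'E'
from h import *
f=np.load('top0.npz');p,d=f['p'],f['d'];P=pts('top',d)
for k in HUE:
    for m,st,c in blobs(p,k):
        z=np.median(P[m][:,2]); top=m&(P[...,2]>.045 if k!='bun' else m)
        cs,_=cv2.findContours(top.astype(np.uint8),0,1) ; 
        if not cs: print(k,c.round(),'low',z.round(3));continue
        (u,v),rad=cv2.minEnclosingCircle(max(cs,key=len))
        zz=.055 if k!='bun' else .02
        X=cast('top',(u,v),zz);print(k,np.round([u,v,rad],1),'z',z.round(3),'xy',X[:2].round(4),'dia',round(2*rad*(1.223-zz)/467,4),'depthxy',np.median(P[top],0).round(4))
h=cv2.cvtColor(p,cv2.COLOR_RGB2HSV)
w=((P[...,2]>.024)&(P[...,2]<.033)&(h[...,1]<60)).astype(np.uint8)
cs,_=cv2.findContours(w[230:340,360:440],0,1,offset=(360,230))
rc=cv2.minAreaRect(max(cs,key=cv2.contourArea));print('plate',rc)
B=np.array([cast('top',q,.028)[:2] for q in cv2.boxPoints(rc)]);print(B.mean(0),B)
w=((P[...,2]>.0075)&(P[...,2]<.06)).astype(np.uint8)
for lab,(u0,u1,v0,v1),z in(('scale',(360,440,245,340),.02),('tray',(185,280,223,350),.015)):
    cs,_=cv2.findContours(w[v0:v1,u0:u1],0,1,offset=(u0,v0))
    rc=cv2.minAreaRect(max(cs,key=cv2.contourArea))
    B=np.array([cast('top',q,z)[:2] for q in cv2.boxPoints(rc)]);print(lab,B.mean(0),B.round(4).tolist(),[np.linalg.norm(B[i]-B[i-1]).round(4) for i in(1,2)])
for n,c in(('dish',(232,191)),('cutter',(416,185))): print(n,cast('top',c,.035))
cv2.imwrite('pics/crop0.png',cv2.resize(p[150:350,190:510,::-1],None,fx=2.5,fy=2.5))
E
```

```text
pink [481.5 275.5   9.3] z 0.057 xy [ 0.5031 -0.4036] dia 0.0465 depthxy [ 0.504  -0.4032  0.0566]
teal [315.  202.7   8.9] z 0.056 xy [0.6968 0.0051] dia 0.0444 depthxy [0.6963 0.0051 0.0562]
purple [277.2 206.2   8.9] z 0.056 xy [0.6905 0.1003] dia 0.0446 depthxy [0.6907 0.1005 0.0562]
yellow [359.4 168.2   1.8] z 0.043 xy [ 0.781  -0.1091] dia 0.0091 depthxy [ 0.7732 -0.1082  0.0458]
yellow [355.2 204.6   9. ] z 0.056 xy [ 0.6891 -0.0957] dia 0.0452 depthxy [ 0.6887 -0.0956  0.0561]
yellow [354.9 235.5   4. ] z 0.044 xy [ 0.6113 -0.0925] dia 0.0199 depthxy [ 0.6032 -0.0928  0.046 ]
green [149.4 285.7   9.1] z 0.056 xy [0.5004 0.4237] dia 0.0454 depthxy [0.5001 0.4226 0.056 ]
bun [416.7 184.1  12.4] z 0.031 xy [ 0.7422 -0.2591] dia 0.0637 depthxy [ 0.7421 -0.2587  0.0307]
bun [220.2 251.   11.2] z 0.035 xy [0.5829 0.2532] dia 0.0578 depthxy [0.5823 0.2508 0.0351]
bun [237.2 316.2  11.3] z 0.035 xy [0.4152 0.2122] dia 0.0584 depthxy [0.4167 0.2102 0.0348]
plate ((400.20135498046875, 283.3234558105469), (41.85573196411133, 42.85848617553711), 15.068489074707031)
[ 0.48805716 -0.20556486] [[ 0.4511585  -0.13875835]
 [ 0.55529256 -0.170776  ]
 [ 0.52478134 -0.27259321]
 [ 0.42099623 -0.24013188]]
scale [ 0.47456875 -0.20164172] [[0.4253, -0.1258], [0.5587, -0.1703], [0.5236, -0.2778], [0.3907, -0.2327]] [np.float64(0.1407), np.float64(0.1131)]
tray [0.49908798 0.23558361] [[0.6083, 0.3245], [0.6355, 0.2063], [0.3896, 0.1474], [0.3629, 0.2642]] [np.float64(0.1213), np.float64(0.2528)]
dish [0.73550341 0.21725522 0.035     ]
cutter [ 0.73750994 -0.25421599  0.035     ]
```

View pics/crop0.png

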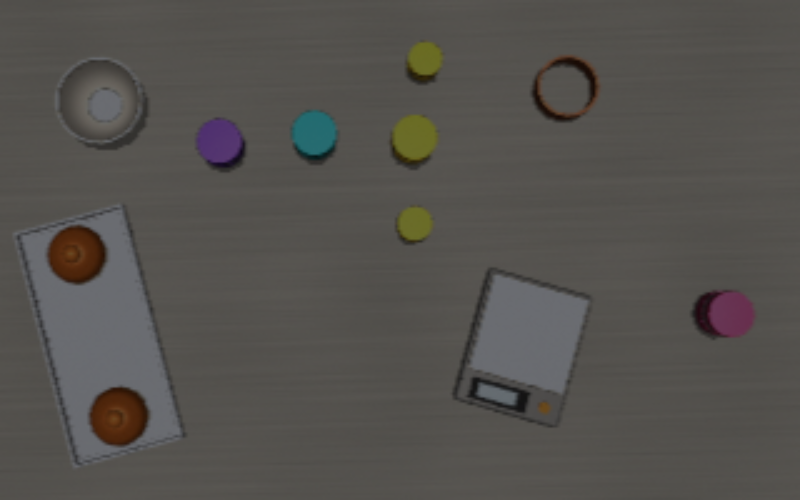

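Depth puts the large yellow lid at z 0.056, 45 mm across. The two small ones are lower, about 46 mm, so the choice is confirmed. Next I move above the teal tin.

>>> move_arm:
  plan:
    - [[0,0,0],[-0.0331,-0.0216,0.004],0.5]
    - [[0,0,0],[-0.0331,-0.0216,0.004],0.5]
    - [[0,0,0],[-0.0331,-0.0216,0.004],0.5]
    - [[0,0,0],[-0.0331,-0.0216,0.004],0.5]
    - [[0,0,0],[-0.0331,-0.0216,0.004],0.5]
    - [[0,0,0],[-0.0331,-0.0216,0.004],0.5]
    - [[0,0,0],[-0.0331,-0.0216,0.004],0.5]
    - [[0,0,0],[-0.0331,-0.0216,0.004],0.5]
    - [[0,0,0],[-0.0331,-0.0216,0.004],0.5]
    - [[0,0,0],[-0.0331,-0.0216,0.004],0.5]
    - [[0,0,0],[-0.0331,-0.0216,0.004],0.5]
    - [[0,0,0],[-0.0331,-0.0216,0.004],0.5]
    - [[0,0,0],[-0.0331,-0.0216,0.004],0.5]
    - [[0,0,0],[-0.0331,-0.0216,0.004],0.5]
    - [[0,0,0],[-0.0331,-0.0216,0.004],0.5]
    - [[0,0,0],[-0.0331,-0.0216,0.004],0.5]
    - [[0,0,0],[-0.0331,-0.0216,0.004],0.5]
    - [[0,0,0],[-0.0331,-0.0216,0.004],0.5]
    - [[0,0,0],[-0.0331,-0.0216,0.004],0.5]
    - [[0,0,0],[-0.0331,-0.0216,0.004],0.5]
  squeeze: 30

```text
t: 2.1
ee_pos: [0.6975, 0.003, 0.1507]
tool_rot: [-0.0, 0.155, 0.988, -0.0]
force: [0.7, 0.2, -0.1]
width: 0.0642
grip_force: 0.0
```

```bash
cat > go.py <<'E'
import sys
from h import *
s=r.sense(); M=R.from_quat(np.array(s['tool_rot'])[[1,2,3,0]]).as_matrix()
print('t',s['t'],'pos',np.round(s['ee_pos'],4),'w',round(s['width'],4),'grip',round(s['grip_force'],1),'F',np.round(s['force'],1),'q',np.round(s['tool_rot'],3),'j',np.round(s['joint_pos'],2))
p=np.array(s['ee_pos'])
for a in sys.argv[1:]:
    g=np.array([float(x) for x in a.split(',')]); print(a,'shift',(M.T@(g-p)).round(4)); p=g
E
python3 go.py .6965,.005,.151 .6965,.005,.019
python3 - <<'E'
from h import *
p,d=camera('side');cv2.imwrite('pics/s1.png',p[:,:,::-1])
E
```

```text
t 2.1 pos [0.6975 0.003  0.1507] w 0.0642 grip 0.0 F [ 0.7  0.2 -0.1] q [-0.     0.155  0.988 -0.   ] j [-0.04  0.62  1.55  0.    0.97 -1.3 ]
.6965,.005,.151 shift [ 0.0016  0.0016 -0.0003]
.6965,.005,.019 shift [-1.00e-04  0.00e+00  1.32e-01]
```

View pics/s1.png

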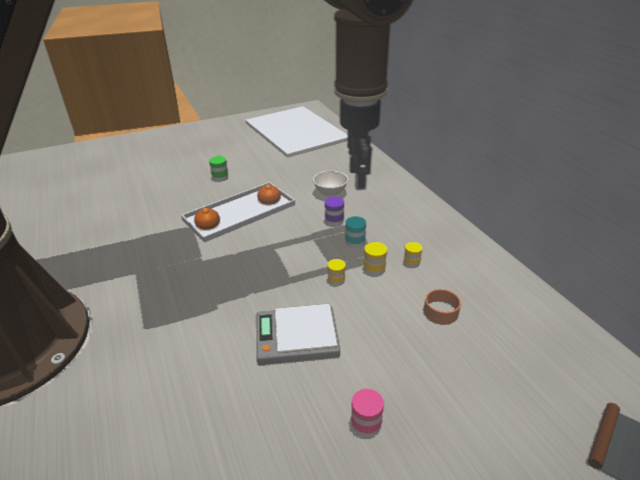

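The gripper (360,185) hangs above the teal tin (355,230), with the sides free. Descending and gripping.

>>> move_arm:
  plan:
    - [[0,0,0],[0.001,0.001,0.03],0.5]
    - [[0,0,0],[0,0,0.04],0.5]
    - [[0,0,0],[0,0,0.032],0.5]
    - [[0,0,0],[0,0,0.02],0.5]
    - [[0,0,0],[0,0,0.01],0.5]
    - [[0,0,0],[0,0,0],0.5]
    - [[0,0,0],[0,0,0],-0.3]
    - [[0,0,0],[0,0,0],-0.3]
    - [[0,0,0],[0,0,0],-0.3]
    - [[0,0,0],[0,0,0],-0.3]
    - [[0,0,0],[0,0,0],-0.3]
    - [[0,0,0],[0,0,0],-0.3]

```text
t: 3.35
ee_pos: [0.6972, 0.0057, 0.0206]
tool_rot: [0.001, 0.155, 0.988, 0.0]
force: [-0.7, 0.6, 7.7]
width: 0.0455
grip_force: 31.3
```

```bash
python3 go.py .6965,.005,.15 .5864,-.2371,.15 .5864,-.2371,.02
```

```text
t 3.35 pos [0.6972 0.0057 0.0206] w 0.0455 grip 31.3 F [-0.7  0.6  7.7] q [0.001 0.155 0.988 0.   ] j [-0.04  0.78  1.62  0.    0.74 -1.29]
.6965,.005,.15 shift [ 0.0002 -0.0008 -0.1294]
.5864,-.2371,.15 shift [ 3.050e-02 -2.642e-01 -2.000e-04]
.5864,-.2371,.02 shift [ 3.0e-04 -1.0e-04  1.3e-01]
```

>>> move_arm:
  plan:
    - [[0,0,0],[0,0,-0.02],-0.3]
    - [[0,0,0],[0,0,-0.04],-0.3]
    - [[0,0,0],[0,0,-0.04],-0.3]
    - [[0,0,0],[0.003,-0.0265,-0.02],-0.3]
    - [[0,0,0],[0.004,-0.034,0],-0.3]
    - [[0,0,0],[0.004,-0.034,0],-0.3]
    - [[0,0,0],[0.004,-0.034,0],-0.3]
    - [[0,0,0],[0.004,-0.034,0],-0.3]
    - [[0,0,0],[0.004,-0.034,0],-0.3]
    - [[0,0,0],[0.004,-0.034,0],-0.3]
    - [[0,0,0],[0.004,-0.0345,0],-0.3]
    - [[0,0,0],[0,0,0.03],-0.3]
    - [[0,0,0],[0,0,0.04],-0.3]
    - [[0,0,0],[0,0,0.03],-0.3]
    - [[0,0,0],[0,0,0.01],-0.3]
    - [[0,0,0],[0,0,0],-0.3]
    - [[0,0,0],[0,0,0],-0.3]

```text
t: 5.05
ee_pos: [0.5863, -0.2373, 0.0306]
tool_rot: [0.001, 0.155, 0.988, -0.0]
force: [-0.5, 0.1, -1.2]
width: 0.0452
grip_force: 31.1
```

```bash
python3 go.py .5864,-.2371,.0206
python3 - <<'E'
from h import *
p,d=camera('side');cv2.imwrite('pics/s2.png',cv2.resize(p[200:440,180:500,::-1],None,fx=2.5,fy=2.5))
E
```

```text
t 5.05 pos [ 0.5863 -0.2373  0.0306] w 0.0452 grip 31.1 F [-0.5  0.1 -1.2] q [ 0.001  0.155  0.988 -0.   ] j [-0.43  0.7   1.78 -0.    0.66 -1.69]
.5864,-.2371,.0206 shift [-0.      0.0002  0.01  ]
```

View pics/s2.png

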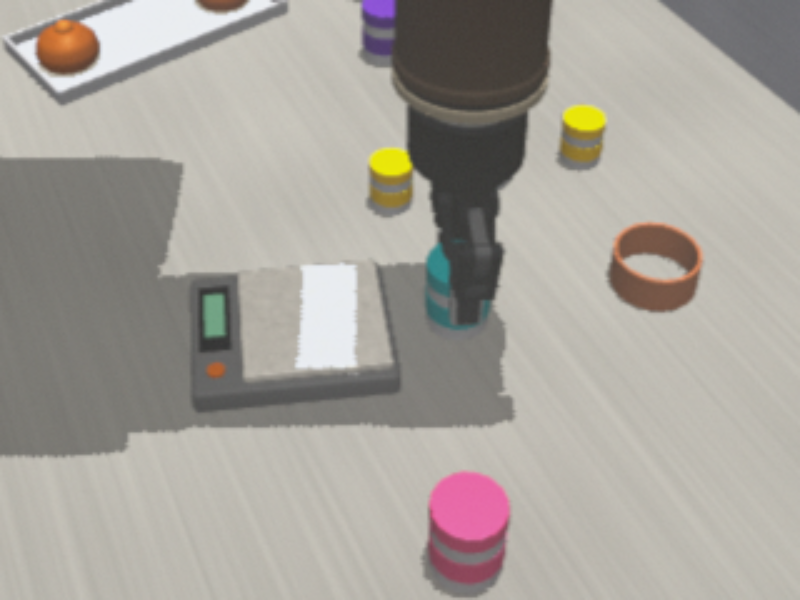

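The teal tin hangs straight behind the scale, about 10 mm above the table. Lowering, releasing and rising.

>>> move_arm:
  plan:
    - [[0,0,0],[0,0,0.006],-0.3]
    - [[0,0,0],[0,0,0.003],-0.3]
    - [[0,0,0],[0,0,0.001],-0.3]
    - [[0,0,0],[0,0,0],-0.3]
    - [[0,0,0],[0,0,0],0.4]
    - [[0,0,0],[0,0,0],0.4]
    - [[0,0,0],[0,0,0],0.4]
    - [[0,0,0],[0,0,0],0.4]
    - [[0,0,0],[0,0,-0.01],0.4]
    - [[0,0,0],[0,0,-0.03],0.4]
    - [[0,0,0],[0,0,-0.045],0.4]
    - [[0,0,0],[0,0,-0.045],0.5]
    - [[0,0,0],[0,0,0],0.5]

```text
t: 6.4
ee_pos: [0.5887, -0.2385, 0.1562]
tool_rot: [0.005, 0.155, 0.988, -0.001]
force: [0.5, -0.6, -0.3]
width: 0.0637
grip_force: 0.0
```

```bash
python3 go.py .6907,.1005,.15 .6907,.1005,.02
```

```text
t 6.4 pos [ 0.5887 -0.2385  0.1562] w 0.0637 grip 0.0 F [ 0.5 -0.6 -0.3] q [ 0.005  0.155  0.988 -0.001] j [-0.43  0.53  1.71 -0.    0.89 -1.69]
.6907,.1005,.15 shift [0.0069 0.3539 0.0057]
.6907,.1005,.02 shift [1.2e-03 1.0e-04 1.3e-01]
```

>>> move_arm:
  plan:
    - [[0,0,0],[0.0004,0.0253,0],0.5]
    - [[0,0,0],[0.0004,0.036,0],0.5]
    - [[0,0,0],[0.0004,0.039,0],0.5]
    - [[0,0,0],[0.0004,0.039,0],0.5]
    - [[0,0,0],[0.0004,0.039,0],0.5]
    - [[0,0,0],[0.0004,0.039,0],0.5]
    - [[0,0,0],[0.0004,0.039,0],0.5]
    - [[0,0,0],[0.0004,0.039,0],0.5]
    - [[0,0,0],[0.0005,0.036,0],0.5]
    - [[0,0,0],[0.0005,0.022,0],0.5]
    - [[0,0,0],[0,0,0],0.5]
    - [[0,0,0],[0,0,0],0.5]

```text
t: 7.6
ee_pos: [0.6896, 0.1004, 0.1493]
tool_rot: [-0.0, 0.155, 0.988, -0.0]
force: [-0.1, 0.1, -0.2]
width: 0.064
grip_force: 0.0
```

```bash
python3 go.py .6907,.1005,.15 .6907,.1005,.0205;  python3 - <<'E'
from h import *
p,d=camera('top');P=pts('top',d)
for k in('teal','purple','green'):
  for m,st,c in blobs(p,k): 
    t=m&(P[...,2]>.05); print(k,c.round(1),cast('top',np.argwhere(t).mean(0)[::-1],.055).round(4) if t.any() else None,np.median(P[m],0).round(3))
E
```

```text
t 7.6 pos [0.6896 0.1004 0.1493] w 0.064 grip 0.0 F [-0.1  0.1 -0.2] q [-0.     0.155  0.988 -0.   ] j [ 0.1   0.63  1.55 -0.    0.96 -1.16]
.6907,.1005,.15 shift [-0.001   0.0004 -0.0007]
.6907,.1005,.0205 shift [-0.000e+00  1.000e-04  1.295e-01]
teal [412.9 244.1] [ 0.5859 -0.2367  0.055 ] [ 0.586 -0.236  0.056]
purple [276.7 212. ] [0.676 0.102 0.055] [0.676 0.101 0.056]
green [149.6 285.7] [0.5004 0.4235 0.055 ] [0.5   0.423 0.056]
```

Teal stands at (0.586, -0.237), as planned; purple is partly hidden by the gripper. Picking purple.

>>> move_arm:
  plan:
    - [[0,0,0],[-0.001,0,0.03],0.5]
    - [[0,0,0],[0,0,0.04],0.5]
    - [[0,0,0],[0,0,0.03],0.5]
    - [[0,0,0],[0,0,0.02],0.5]
    - [[0,0,0],[0,0,0.009],0.5]
    - [[0,0,0],[0,0,0],0.5]
    - [[0,0,0],[0,0,0],-0.3]
    - [[0,0,0],[0,0,0],-0.3]
    - [[0,0,0],[0,0,0],-0.3]
    - [[0,0,0],[0,0,0],-0.3]
    - [[0,0,0],[0,0,0],-0.3]
    - [[0,0,0],[0,0,0],-0.3]

```text
t: 8.85
ee_pos: [0.6918, 0.1001, 0.0218]
tool_rot: [0.001, 0.155, 0.988, 0.0]
force: [-1.2, -2.3, 8.6]
width: 0.0454
grip_force: 31.3
```

```bash
python3 go.py .6907,.1005,.16 .5863,-.237,.16 .5863,-.237,.08
```

```text
t 8.85 pos [0.6918 0.1001 0.0218] w 0.0454 grip 31.3 F [-1.2 -2.3  8.6] q [0.001 0.155 0.988 0.   ] j [ 0.1   0.78  1.62 -0.    0.74 -1.16]
.6907,.1005,.16 shift [ 9.000e-04  1.000e-04 -1.382e-01]
.5863,-.237,.16 shift [-4.100e-03 -3.533e-01 -2.000e-04]
.5863,-.237,.08 shift [ 0.0002 -0.0001  0.08  ]
```

>>> move_arm:
  plan:
    - [[0,0,0],[0,0,-0.02],-0.3]
    - [[0,0,0],[0,0,-0.04],-0.3]
    - [[0,0,0],[0,0,-0.04],-0.3]
    - [[0,0,0],[0,-0.018,-0.03],-0.3]
    - [[0,0,0],[-0.0004,-0.035,-0.01],-0.3]
    - [[0,0,0],[-0.0004,-0.04,0],-0.3]
    - [[0,0,0],[-0.0004,-0.04,0],-0.3]
    - [[0,0,0],[-0.0004,-0.04,0],-0.3]
    - [[0,0,0],[-0.0004,-0.04,0],-0.3]
    - [[0,0,0],[-0.0005,-0.04,0],-0.3]
    - [[0,0,0],[-0.0005,-0.04,0],-0.3]
    - [[0,0,0],[-0.0005,-0.035,0],-0.3]
    - [[0,0,0],[-0.0005,-0.025,0.01],-0.3]
    - [[0,0,0],[0,0,0.03],-0.3]
    - [[0,0,0],[0,0,0.03],-0.3]
    - [[0,0,0],[0,0,0],-0.3]
    - [[0,0,0],[0,0,0],-0.3]
    - [[0,0,0],[0,0,0],-0.3]

```text
t: 10.65
ee_pos: [0.5874, -0.2372, 0.0921]
tool_rot: [0.001, 0.155, 0.988, -0.0]
force: [0.0, 0.2, -0.6]
width: 0.045
grip_force: 31.2
```

```bash
python3 go.py .5863,-.237,.0765
python3 - <<'E'
from h import *
p,d=camera('side');cv2.imwrite('pics/s3.png',cv2.resize(p[200:360,250:470,::-1],None,fx=3.5,fy=3.5))
E
```

```text
t 10.65 pos [ 0.5874 -0.2372  0.0921] w 0.045 grip 31.2 F [ 0.   0.2 -0.6] q [ 0.001  0.155  0.988 -0.   ] j [-0.43  0.62  1.75 -0.    0.77 -1.69]
.5863,-.237,.0765 shift [ 0.0011 -0.0002  0.0156]
```

View pics/s3.png

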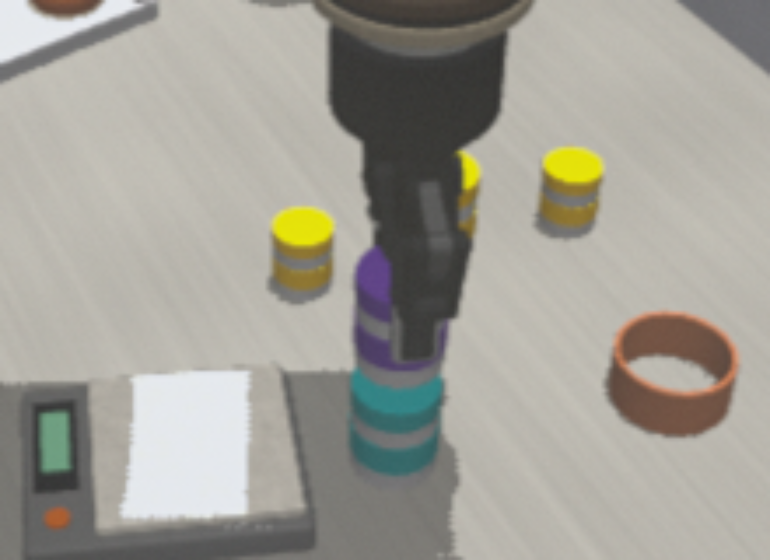

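Purple hangs about 15 mm above teal, aligned in the side view. Lowering gently.

>>> move_arm:
  plan:
    - [[0,0,0],[0.001,0,0.008],-0.3]
    - [[0,0,0],[0,0,0.004],-0.3]
    - [[0,0,0],[0,0,0.002],-0.3]
    - [[0,0,0],[0,0,0.001],-0.3]
    - [[0,0,0],[0,0,0],-0.3]
    - [[0,0,0],[0,0,0],-0.3]

```text
t: 11.3
ee_pos: [0.5857, -0.2367, 0.0768]
tool_rot: [0.001, 0.155, 0.988, -0.0]
force: [-5.8, 3.7, 24.3]
width: 0.0452
grip_force: 33.6
```

>>> move_arm:
  plan:
    - [[0,0,0],[0,0,-0.0008],-0.3]
    - [[0,0,0],[0,0,0],-0.3]
    - [[0,0,0],[0,0,0],0.15]
    - [[0,0,0],[0,0,0],0.25]
    - [[0,0,0],[0,0,0],0.35]
    - [[0,0,0],[0,0,0],0.4]
    - [[0,0,0],[0,0,0],0.4]
    - [[0,0,0],[0,0,-0.01],0.4]
    - [[0,0,0],[0,0,-0.03],0.4]
    - [[0,0,0],[0,0,-0.04],0.4]
    - [[0,0,0],[0,0,-0.03],0.5]
    - [[0,0,0],[0,0,0],0.5]
    - [[0,0,0],[0,0,0],0.5]

```text
t: 12.6
ee_pos: [0.5857, -0.2369, 0.1873]
tool_rot: [0.001, 0.155, 0.988, -0.0]
force: [0.2, 0.4, 0.5]
width: 0.064
grip_force: 0.0
```

```bash
python3 go.py .6888,-.0957,.187 .6888,-.0957,.0205
```

```text
t 12.6 pos [ 0.5857 -0.2369  0.1873] w 0.064 grip 0.0 F [0.2 0.4 0.5] q [ 0.001  0.155  0.988 -0.   ] j [-0.43  0.5   1.69 -0.    0.96 -1.69]
.6888,-.0957,.187 shift [-0.0548  0.166   0.0004]
.6888,-.0957,.0205 shift [0.0003 0.     0.1665]
```

>>> move_arm:
  plan:
    - [[0,0,0],[-0.0068,0.02,0],0.5]
    - [[0,0,0],[-0.0096,0.03,0],0.5]
    - [[0,0,0],[-0.0096,0.03,0],0.5]
    - [[0,0,0],[-0.0096,0.03,0],0.5]
    - [[0,0,0],[-0.0096,0.03,0.01],0.5]
    - [[0,0,0],[-0.0096,0.026,0.03],0.5]
    - [[0,0,0],[0,0,0.01],0.5]
    - [[0,0,0],[0,0,0],0.5]
    - [[0,0,0],[0,0,0],0.5]

```text
t: 13.5
ee_pos: [0.6878, -0.0961, 0.1357]
tool_rot: [-0.001, 0.155, 0.988, -0.0]
force: [-0.6, -0.2, 1.3]
width: 0.0641
grip_force: 0.0
```

```bash
python3 go.py .6888,-.0957,.137 .6888,-.0957,.0205;  python3 - <<'E'
from h import *
p,d=camera('top');P=pts('top',d)
for k in('teal','purple'):
  for m,st,c in blobs(p,k): 
    print(k,c.round(1),cast('top',c,.11).round(4),np.median(P[m],0).round(3))
p,d=camera('side');cv2.imwrite('pics/s4.png',cv2.resize(p[140:380,240:500,::-1],None,fx=2.5,fy=2.5))
E
```

```text
t 13.5 pos [ 0.6878 -0.0961  0.1357] w 0.0641 grip 0.0 F [-0.6 -0.2  1.3] q [-0.001  0.155  0.988 -0.   ] j [-0.18  0.64  1.57 -0.    0.94 -1.44]
.6888,-.0957,.137 shift [-0.0009  0.0006 -0.0013]
.6888,-.0957,.0205 shift [-0.0002  0.      0.1165]
```

View pics/s4.png

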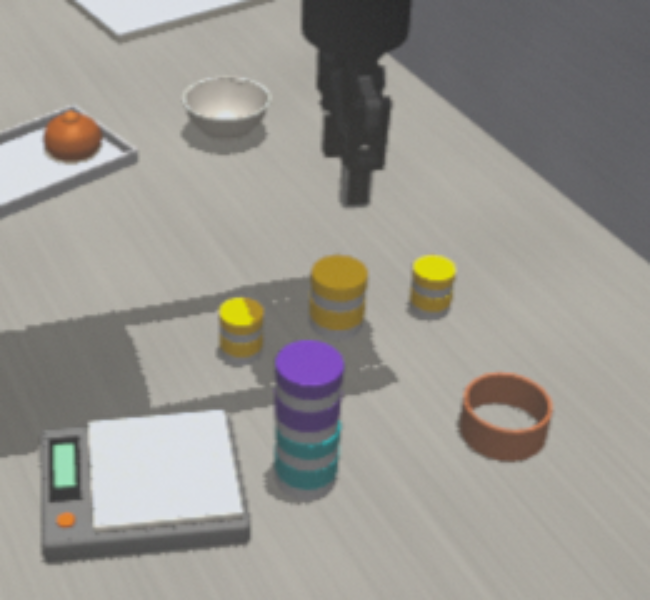

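The stack stands squarely (purple over teal, offset 1–2 mm). The gripper is above the large yellow tin. Picking yellow.

>>> move_arm:
  plan:
    - [[0,0,0],[-0.001,0.0005,0.03],0.5]
    - [[0,0,0],[0,0,0.04],0.5]
    - [[0,0,0],[0,0,0.03],0.5]
    - [[0,0,0],[0,0,0.01],0.5]
    - [[0,0,0],[0,0,0.005],0.5]
    - [[0,0,0],[0,0,0],0.5]
    - [[0,0,0],[0,0,0],-0.3]
    - [[0,0,0],[0,0,0],-0.3]
    - [[0,0,0],[0,0,0],-0.3]
    - [[0,0,0],[0,0,0],-0.3]
    - [[0,0,0],[0,0,0],-0.3]
    - [[0,0,0],[0,0,0],-0.3]

```text
t: 14.8
ee_pos: [0.6907, -0.0956, 0.023]
tool_rot: [0.001, 0.155, 0.988, -0.0]
force: [-0.3, -1.0, 5.2]
width: 0.045
grip_force: 30.0
```

```bash
python3 go.py .6888,-.0957,.15 .4992,.234,.15 .4992,.234,.0235
```

```text
t 14.8 pos [ 0.6907 -0.0956  0.023 ] w 0.045 grip 30.0 F [-0.3 -1.   5.2] q [ 0.001  0.155  0.988 -0.   ] j [-0.18  0.78  1.62 -0.    0.74 -1.44]
.6888,-.0957,.15 shift [ 0.0014 -0.0006 -0.127 ]
.4992,.234,.15 shift [ 0.2816  0.2557 -0.0007]
.4992,.234,.0235 shift [ 0.0003 -0.      0.1265]
```

>>> move_arm:
  plan:
    - [[0,0,0],[0,0,-0.025],-0.3]
    - [[0,0,0],[0,0,-0.04],-0.3]
    - [[0,0,0],[0,0,-0.04],-0.3]
    - [[0,0,0],[0.013,0.0115,-0.02],-0.3]
    - [[0,0,0],[0.025,0.0225,0],-0.3]
    - [[0,0,0],[0.028,0.025,0],-0.3]
    - [[0,0,0],[0.028,0.025,0],-0.3]
    - [[0,0,0],[0.028,0.025,0],-0.3]
    - [[0,0,0],[0.028,0.025,0],-0.3]
    - [[0,0,0],[0.028,0.025,0],-0.3]
    - [[0,0,0],[0.028,0.025,0],-0.3]
    - [[0,0,0],[0.028,0.026,0],-0.3]
    - [[0,0,0],[0.028,0.026,0],-0.3]
    - [[0,0,0],[0.021,0.019,0.01],-0.3]
    - [[0,0,0],[0,0,0.04],-0.3]
    - [[0,0,0],[0,0,0.03],-0.3]
    - [[0,0,0],[0,0,0.02],-0.3]
    - [[0,0,0],[0,0,0],-0.3]
    - [[0,0,0],[0,0,0],-0.3]

```text
t: 16.7
ee_pos: [0.4989, 0.2343, 0.047]
tool_rot: [0.0, 0.155, 0.988, 0.0]
force: [-0.4, 0.4, -1.1]
width: 0.0455
grip_force: 31.2
```

```bash
python3 go.py .4992,.234,.026
python3 - <<'E'
from h import *
p,d=camera('side');cv2.imwrite('pics/s5.png',cv2.resize(p[120:280,160:380,::-1],None,fx=3.5,fy=3.5))
E
```

```text
t 16.7 pos [0.4989 0.2343 0.047 ] w 0.0455 grip 31.2 F [-0.4  0.4 -1.1] q [0.    0.155 0.988 0.   ] j [ 0.38  0.6   1.97 -0.    0.57 -0.87]
.4992,.234,.026 shift [-0.0004 -0.0002  0.021 ]
```

View pics/s5.png

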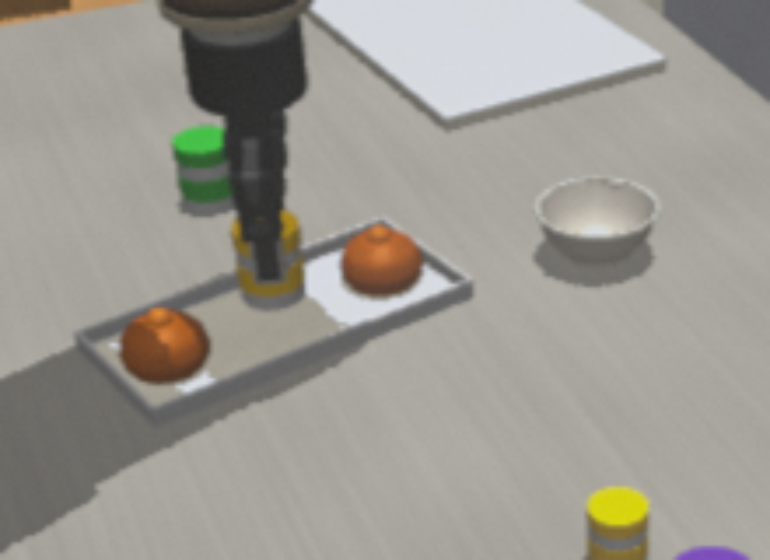

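Yellow hangs between the buns (268,290 in the crop), about 20 mm above the floor. Lowering and releasing.

>>> move_arm:
  plan:
    - [[0,0,0],[0,0,0.01],-0.3]
    - [[0,0,0],[0,0,0.006],-0.3]
    - [[0,0,0],[0,0,0.003],-0.3]
    - [[0,0,0],[0,0,0.001],-0.3]
    - [[0,0,0],[0,0,0],-0.3]
    - [[0,0,0],[0,0,0],0.15]
    - [[0,0,0],[0,0,0],0.25]
    - [[0,0,0],[0,0,0],0.35]
    - [[0,0,0],[0,0,0],0.35]
    - [[0,0,0],[0,0,0],0.35]
    - [[0,0,0],[0,0,-0.01],0.35]
    - [[0,0,0],[0,0,-0.03],0.35]
    - [[0,0,0],[0,0,-0.05],0.4]
    - [[0,0,0],[0,0,-0.05],0.5]
    - [[0,0,0],[0,0,-0.02],0.5]
    - [[0,0,0],[0,0,0],0.5]
    - [[0,0,0],[0,0,0],0.5]

```text
t: 18.45
ee_pos: [0.4985, 0.2342, 0.1868]
tool_rot: [0.001, 0.155, 0.988, 0.0]
force: [-0.2, -1.2, -0.4]
width: 0.0641
grip_force: 0.0
```

```bash
python3 go.py .56,-.05,.2 .5035,-.4034,.2 .5035,-.4034,.0205;  python3 - <<'E'
from h import *
p,d=camera('top');P=pts('top',d)
for k,z in(('teal',.055),('purple',.11),('yellow',.058),('green',.055),('bun',.02)):
  for m,st,c in blobs(p,k): print(k,c.round(1),cast('top',c,z).round(4),np.median(P[m],0).round(3),st[4])
E
```

```text
t 18.45 pos [0.4985 0.2342 0.1868] w 0.0641 grip 0.0 F [-0.2 -1.2 -0.4] q [0.001 0.155 0.988 0.   ] j [ 0.38  0.39  1.87  0.    0.87 -0.87]
.56,-.05,.2 shift [-0.1458 -0.2516 -0.0133]
.5035,-.4034,.2 shift [-5.460e-02 -3.537e-01 -2.000e-04]
.5035,-.4034,.0205 shift [ 2.000e-04 -1.000e-04  1.795e-01]
purple [417.2 243.5] [ 0.585  -0.2361  0.11  ] [ 0.585 -0.236  0.111] 283
yellow [359.6 173.1] [ 0.768  -0.1091  0.058 ] [ 0.771 -0.111  0.043] 150
yellow [355.4 239.1] [ 0.6022 -0.0933  0.058 ] [ 0.603 -0.094  0.043] 153
bun [533.4 157.9] [ 0.8021 -0.5643  0.02  ] [ 0.802 -0.565  0.019] 132
bun [417.3 184. ] [ 0.7423 -0.2607  0.02  ] [ 0.741 -0.259  0.031] 85
bun [220.3 251.3] [0.5824 0.253  0.02  ] [0.582 0.249 0.034] 391
bun [237.1 317.4] [0.4122 0.2125 0.02  ] [0.414 0.209 0.035] 354
```

Purple is within 1 mm of teal. Moving to the pink tin.

>>> move_arm:
  plan:
    - [[0,0,0],[-0.0098,-0.0166,-0.013],0.5]
    - [[0,0,0],[-0.017,-0.029,0],0.5]
    - [[0,0,0],[-0.017,-0.029,0],0.5]
    - [[0,0,0],[-0.017,-0.029,0],0.5]
    - [[0,0,0],[-0.017,-0.029,0],0.5]
    - [[0,0,0],[-0.017,-0.029,0],0.5]
    - [[0,0,0],[-0.017,-0.03,0],0.5]
    - [[0,0,0],[-0.017,-0.03,0],0.5]
    - [[0,0,0],[-0.017,-0.03,0],0.5]
    - [[0,0,0],[-0.0061,-0.035,0],0.5]
    - [[0,0,0],[-0.0061,-0.04,0],0.5]
    - [[0,0,0],[-0.0061,-0.04,0],0.5]
    - [[0,0,0],[-0.0061,-0.04,0],0.5]
    - [[0,0,0],[-0.0061,-0.04,0],0.5]
    - [[0,0,0],[-0.0061,-0.04,0],0.5]
    - [[0,0,0],[-0.006,-0.04,0],0.5]
    - [[0,0,0],[-0.006,-0.04,0],0.5]
    - [[0,0,0],[-0.006,-0.0387,0.02],0.5]
    - [[0,0,0],[0,0,0.03],0.5]
    - [[0,0,0],[0,0,0],0.5]

```text
t: 20.5
ee_pos: [0.5005, -0.4023, 0.144]
tool_rot: [-0.004, 0.156, 0.988, 0.002]
force: [-0.8, 0.8, -0.9]
width: 0.0644
grip_force: 0.0
```

```bash
python3 go.py .5035,-.4034,.15 .5035,-.4034,.0205;  python3 - <<'E'
from h import *
p,d=camera('top');P=pts('top',d)
for k,z in(('yellow',.058),('green',.055),('pink',.055)):
  for m,st,c in blobs(p,k): print(k,c.round(1),cast('top',c,z).round(4),np.median(P[m],0).round(3),st[4])
E
```

```text
t 20.5 pos [ 0.5005 -0.4023  0.144 ] w 0.0644 grip 0.0 F [-0.8  0.8 -0.9] q [-0.004  0.156  0.988  0.002] j [-0.72  0.57  1.69  0.    0.9  -1.98]
.5035,-.4034,.15 shift [-0.0031 -0.0001 -0.0061]
.5035,-.4034,.0205 shift [-0.001  -0.0004  0.1295]
yellow [359.6 173.1] [ 0.768  -0.1091  0.058 ] [ 0.771 -0.111  0.044] 150
yellow [355.4 239.1] [ 0.6022 -0.0933  0.058 ] [ 0.603 -0.094  0.044] 153
yellow [225.8 284.6] [0.4979 0.2323 0.058 ] [0.497 0.232 0.059] 276
green [149.5 285.7] [0.5003 0.4233 0.055 ] [0.5   0.423 0.056] 264
pink [479.5 279.2] [ 0.494  -0.3982  0.055 ] [ 0.492 -0.395  0.056] 108
```

Yellow is in place at (0.498, 0.232). Descending onto pink in two steps, settling first.

>>> move_arm:
  plan:
    - [[0,0,0],[0,0,0.02],0.5]
    - [[0,0,0],[0,0,0.03],0.5]
    - [[0,0,0],[0,0,0],0.5]
    - [[0,0,0],[0,0,0],0.5]

```text
t: 20.95
ee_pos: [0.5038, -0.4028, 0.1]
tool_rot: [-0.0, 0.155, 0.988, 0.0]
force: [-0.4, 0.6, -0.0]
width: 0.0638
grip_force: 0.0
```

```bash
python3 go.py .5035,-.4034,.0205
```

```text
t 20.95 pos [ 0.5038 -0.4028  0.1   ] w 0.0638 grip 0.0 F [-0.4  0.6 -0. ] q [-0.     0.155  0.988  0.   ] j [-0.72  0.62  1.72  0.    0.81 -1.98]
.5035,-.4034,.0205 shift [ 0.0001 -0.0007  0.0795]
```

>>> move_arm:
  plan:
    - [[0,0,0],[0,-0.0005,0.03],0.5]
    - [[0,0,0],[0,0,0.03],0.5]
    - [[0,0,0],[0,0,0.015],0.5]
    - [[0,0,0],[0,0,0.004],0.5]
    - [[0,0,0],[0,0,0],0.5]
    - [[0,0,0],[0,0,0],-0.3]
    - [[0,0,0],[0,0,0],-0.3]
    - [[0,0,0],[0,0,0],-0.3]
    - [[0,0,0],[0,0,0],-0.3]
    - [[0,0,0],[0,0,0],-0.3]
    - [[0,0,0],[0,0,0],-0.3]

```text
t: 22.05
ee_pos: [0.5041, -0.4045, 0.0218]
tool_rot: [0.001, 0.155, 0.988, -0.001]
force: [-0.7, 1.0, 5.2]
width: 0.0454
grip_force: 30.1
```

```bash
python3 go.py .5035,-.4034,.15 .4883,-.2058,.15 .4883,-.2058,.07
```

```text
t 22.05 pos [ 0.5041 -0.4045  0.0218] w 0.0454 grip 30.1 F [-0.7  1.   5.2] q [ 0.001  0.155  0.988 -0.001] j [-0.72  0.73  1.75  0.    0.66 -1.98]
.5035,-.4034,.15 shift [ 0.0007  0.0007 -0.1283]
.4883,-.2058,.15 shift [ 0.0751  0.1834 -0.0003]
.4883,-.2058,.07 shift [0.0002 0.0001 0.08  ]
```

>>> move_arm:
  plan:
    - [[0,0,0],[0,0,-0.025],-0.3]
    - [[0,0,0],[0,0,-0.04],-0.3]
    - [[0,0,0],[0,0,-0.04],-0.3]
    - [[0,0,0],[0.006,0.014,-0.025],-0.3]
    - [[0,0,0],[0.0118,0.029,0],-0.3]
    - [[0,0,0],[0.0118,0.029,0],-0.3]
    - [[0,0,0],[0.0118,0.029,0],-0.3]
    - [[0,0,0],[0.0118,0.029,0],-0.3]
    - [[0,0,0],[0.0118,0.029,0],-0.3]
    - [[0,0,0],[0.0108,0.025,0.005],-0.3]
    - [[0,0,0],[0,0,0.03],-0.3]
    - [[0,0,0],[0,0,0.035],-0.3]
    - [[0,0,0],[0,0,0.015],-0.3]
    - [[0,0,0],[0,0,0],-0.3]
    - [[0,0,0],[0,0,0],-0.3]
    - [[0,0,0],[0,0,0],-0.3]

```text
t: 23.65
ee_pos: [0.4885, -0.206, 0.0665]
tool_rot: [0.001, 0.155, 0.988, -0.0]
force: [0.4, -0.2, -1.7]
width: 0.0459
grip_force: 31.3
```

```bash
python3 go.py .4883,-.2058,.051
python3 - <<'E'
from h import *
p,d=camera('side');cv2.imwrite('pics/s6.png',cv2.resize(p[220:380,210:430,::-1],None,fx=3.5,fy=3.5))
E
```

```text
t 23.65 pos [ 0.4885 -0.206   0.0665] w 0.0459 grip 31.3 F [ 0.4 -0.2 -1.7] q [ 0.001  0.155  0.988 -0.   ] j [-0.46  0.55  2.01  0.    0.58 -1.72]
.4883,-.2058,.051 shift [0.0003 0.0001 0.0155]
```

View pics/s6.png

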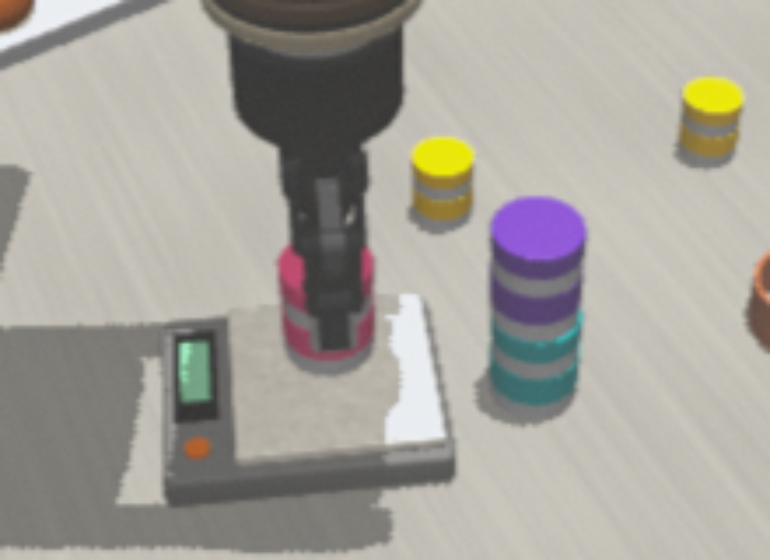

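Pink hangs over the middle of the plate (about 15 mm up), and the stack is clear. Lowering, releasing and rising.

>>> move_arm:
  plan:
    - [[0,0,0],[0,0,0.008],-0.3]
    - [[0,0,0],[0,0,0.004],-0.3]
    - [[0,0,0],[0,0,0.002],-0.3]
    - [[0,0,0],[0,0,0.0005],-0.3]
    - [[0,0,0],[0,0,0],-0.3]
    - [[0,0,0],[0,0,0],0.15]
    - [[0,0,0],[0,0,0],0.25]
    - [[0,0,0],[0,0,0],0.35]
    - [[0,0,0],[0,0,0],0.4]
    - [[0,0,0],[0,0,0],0.4]
    - [[0,0,0],[0,0,-0.01],0.4]
    - [[0,0,0],[0,0,-0.03],0.4]
    - [[0,0,0],[0,0,-0.05],0.5]
    - [[0,0,0],[0,0,-0.05],0.5]
    - [[0,0,0],[-0.01,0.03,-0.02],0.5]
    - [[0,0,0],[-0.01,0.04,0],0.5]
    - [[0,0,0],[-0.01,0.04,0],0.5]
    - [[0,0,0],[-0.01,0.04,0],0.5]
    - [[0,0,0],[0,0,0],0.5]
    - [[0,0,0],[0,0,0],0.5]

```text
t: 25.7
ee_pos: [0.5718, -0.0741, 0.2111]
tool_rot: [0.0, 0.154, 0.988, -0.0]
force: [0.3, -0.3, -0.5]
width: 0.0643
grip_force: 0.0
```

```bash
python3 go.py;  python3 - <<'E'
from h import *
p,d=camera('top');P=pts('top',d)
for k,z in(('pink',.083),('purple',.11),('yellow',.058),('green',.055)):
  for m,st,c in blobs(p,k): print(k,c.round(1),cast('top',c,z).round(4),np.median(P[m],0).round(3),st[4])
p,d=camera('side');cv2.imwrite('pics/s7.png',p[:,:,::-1])
E
```

```text
t 25.7 pos [ 0.5718 -0.0741  0.2111] w 0.0643 grip 0.0 F [ 0.3 -0.3 -0.5] q [ 0.     0.154  0.988 -0.   ] j [-0.18  0.4   1.79 -0.    0.95 -1.44]
yellow [359.6 173.1] [ 0.7679 -0.109   0.058 ] [ 0.771 -0.111  0.044] 151
yellow [225.8 284.6] [0.498  0.2321 0.058 ] [0.498 0.232 0.059] 278
green [149.5 285.7] [0.5003 0.4233 0.055 ] [0.5   0.423 0.056] 263
```

View pics/s7.png

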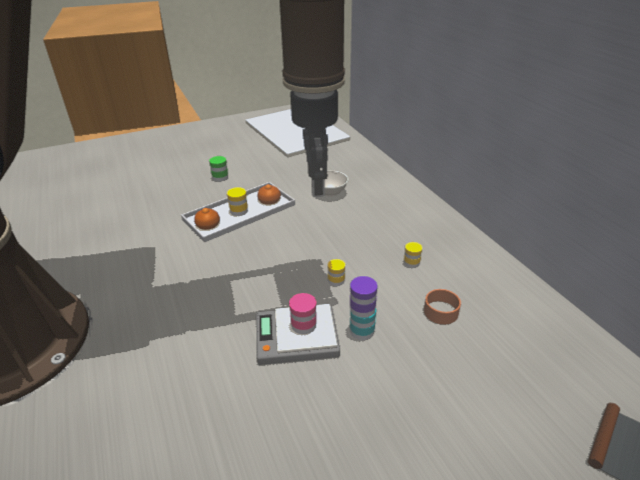

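Everything is standing: pink at (303,312) on the plate, the stack at (363,305), yellow at (237,201) between the buns. I'll do one numeric check on pink and the stack from the side depth, then hand in.

Run:
```python
from h import *
p,d=camera('side');P=pts('side',d)
ok=True
for k,z,g in(('pink',.083,(.4883,-.2058)),('purple',.11,(.5863,-.237))):
    m=max(blobs(p,k),key=lambda b:b[1][4])[0]&(abs(P[...,2]-z)<.003)
    v,u=np.nonzero(m); X=cast('side',((u.min()+u.max())/2,(v.min()+v.max())/2),z)[:2]
    e=np.linalg.norm(X-g);print(k,m.sum(),X.round(4),e.round(4)); ok&=e<.007
if ok: print(r.finish_job())
```

```text
pink 421 [ 0.4858 -0.2092] 0.0043
purple 378 [ 0.5833 -0.2416] 0.0055
the job is handed in; nothing more can be done
None
```

The job is handed in at about 26 s: pink is on the scale plate, teal behind the scale with purple on top, and yellow between the buns, each measured within about 6 mm of its target. I saw no change to the green tin, the dish or the cutter; no pass or fail verdict came back.

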